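Proof-load a fired test bar in the lever press

ROBOT

A 6-joint arm with a two-finger parallel gripper is mounted at the origin on the work surface. World frame = base frame: x ahead of the robot, y to its left, z up, the work surface at z = 0. Lengths are in m, angles in rad, forces in N, time in s.
With the tool pointing down it reaches from about 0.375 to 0.975 m from the base axis. Payload 3.8 kg.
Tool frame: the origin (TCP) lies at the very end of the fingers, on their centre line; the grasp point (between the pads) lies 19 mm behind it (robot.grip_depth is the z of the grasp point in the tool frame, in m); z points along the fingers, x is the direction in which the jaws open and shut, and the axes are right-handed (so a half turn about z gives the same grasp; the last joint's range is limited). The gripper opens to 88 mm and grips with 3 to 60 N. Pads are 18 mm wide; open, the fingers measure 123 mm over their backs; the gripper's body (75 mm by 187 mm) begins 45 mm behind the grasp point.
Start: joints at [1.143, 0.264, 1.604, -0, 1.274, -0.037], TCP at [0.257, 0.624, 0.239] pointing down, gripper open.
Joint ranges: [-2.63, 2.63], [-0.94, 2.18], [0.31, 2.57], [-1.31, 4.45], [0, 2.66], [-2.55, 2.55]. Speed limits (rad/s): [2.57, 2.57, 3.14, 3.14, 3.14, 3.14].

INTERFACE

Orientations are given as a unit quaternion [x, y, z, w].
In Python, from cell import robot gives the robot as it stands.
- The arm moves only by the tool send_rows, never from a script. Its arguments are lists of equal length, an entry for each row: "rotation": the turn, a rotation vector about the world's x, y, z in degrees, a list of three; "travel": the shift along the world's x, y, z in m, a list of three; "gripper": the gripper's target within -1 to 1 (fully open at 1, half-way at 0, shut at -1). A call has exactly 10 rows; each row shifts and turns the commanded pose from where the row before left it; what a row does not reach is not made up. A row lasts 1/8 s, in which the tool goes at most 62.5 mm and 10.7 degrees, less where a joint would pass 70% of its speed; a pose out of reach is approached as far as the arm can. A call with a gripper value outside its range is refused whole. The fingers move at their own pace and stop on an object; "squeeze" is the grip in N (left out, the last holds). Time passes only in rows, so rows that do not move let the fingers close, or fill a call up. It gives the time, the measured TCP pose, the force and the opening at its end, in the units of the state.
- robot.get_obs(): the state, without advancing time (a new reading comes with each control period).
- robot.camera(name): name is "side" or "top"; returns a dict with "pixels" (420x560x3 uint8, blue, green, red), "fx", "fy", "cx", "cy" (pixels), "k1" (the pictures are not rectified: a ray, as slopes to the right and down, at radius r is drawn at 1 + k1 r^2 times it, then the intrinsics apply), "camera_from_world" (4x4, takes a point from world to camera coordinates). Camera axes: x right, y down, z forward; pixel columns grow to the right and rows downward; lengths in m; the calibration is good to about 2 mm. A picture is of the moment at which its call begins. There is no depth.
- robot.job_done(): hands the job in, once; it reports no verdict.
The state is a dict: "time_s": time; "qpos": joint angles; "dq": joint speeds; "joint_torque": joint torques, N m; "tool_pos": TCP position; "eef_rot": TCP orientation; "contact_force": force on the tool from outside, world axes, zero at the start; "torque": the same for the moment, N m; "width": opening from 0.0 (shut) to 1.0 (fully open).
Only numpy, scipy, OpenCV 4.12 (cv2) and the standard library are available. Lean on these libraries where they do the work, as an engineer would, in place of code of your own. Each camera call takes 0.05 s, during which the arm holds its last target. There are 200 camera calls.

TASK

Proof-test the long terracotta bar: first turn the load dial of the press to 3 (the mark with three pips), then lay the long bar across the two bed supports, square to them and centred under the nose, and let go of it. Push the black lever handle down to its stop, hold it there for a moment, and ease it all the way back up without letting it snap back. Then take the bar out and lay it flat inside the wooden tray, leaving the dial at 3 and the short bar, the pot and the brush undisturbed.

Things in the scene. Friction and masses are not known exactly. Their poses are not given: they have to be found in the camera images.
- press: Fixed grey bench press. Origin on the table under the bed's middle; x points from its open front (robot side) to its pillars. Base plate 20 mm thick, x -70 to 155, y -60 to 60 mm; a dial pod as thick runs on to y = -175 for x -20 to 85. Two 24 mm pillars at x 130, y +-41, 250 high. Head over the bed from x = -15 back, 50 wide, z 165 to 240; the bed ahead of it is open from above.
- bed (a point): Middle of the bed, level with the tops of the two bar supports, 50 mm above the table, axes as the press. The supports are round-topped steel ridges along y, 50 mm long, at x = -42 and +42 mm. A well seated long bar has its origin here and its x axis along the bed's x (either way round); it overhangs each support by 48 mm and runs in line between the two pillars.
- nose: Steel loading nose at the foot of the ram, directly above the middle of the bed, 44 mm wide in y and 16 mm in x; origin at its lowest line, 104 mm above the table with the lever up (38 mm of room above a seated bar). The lever drives it down; it is sprung and presses the bar with about 10 N at the lever's stop.
- lever (a joint): Lever angle in rad: 0 = fully home, raised 50 degrees above level; 0.90 = at its stop, about level. A strong spring returns it. About 8 to 15 N at the handle pushes it down.
- lever_grip (a point): Middle of the lever's black cylindrical handle, 24 mm diameter and 85 mm long, lying along the press's y; 310 mm above the table when up, 190 mm at the stop. It swings towards the robot and down on a 150 mm radius about lever_axis.
- lever_axis (a point): Point of the lever's hinge axis (along the press's y) beside the handle's middle, 195 mm above the table, at x = +60, y = +157 mm of the press frame.
- dial (a joint): Load dial angle in rad, growing clockwise seen from above. It clicks into four stops: 0 = value 1, 0.55 = value 2, 1.10 = value 3, 1.65 = value 4. The stops are marked on the pod by radial rows of one, two, three and four raised pips.
- dial_grip (a point): On the dial's vertical axis at grip height, 48 mm above the table; x 20, y -135 mm of the press. The dial is a dark 58 mm disc with an upright aluminium grip bar 50 mm long, 14 wide, z 32 to 60 mm. The point's x axis runs along the bar to its pointer end (small pointer, dark stripe on top), which points 0.825 rad minus the dial angle counterclockwise from the press's x.
- long_bar: The test bar, loose: fired terracotta, 180 x 40 x 16 mm (x, y, z), 0.22 kg. Origin at the centre of its underside. Lies flat on the table to the robot's right at the start. A grip across its 40 mm width near one end (about 68 mm from its middle) lets it be slid in under the nose from the front.
- short_bar: A bystander: a like terracotta bar only 110 x 40 x 16 mm. Origin at the centre of its underside.
- tray: Fixed shallow dark wooden tray to the robot's left, outside 250 x 130 x 18 mm (x, y, z), walls and floor about 6 mm thick, inside 238 x 118 mm. Origin at the centre of its underside, x along its length.
- tray_in (a point): Centre of the tray's inner floor, axes as the tray.
- pot: A bystander: small open terracotta pot, 72 mm across, 70 mm high, origin at the centre of its underside.
- brush: A bystander: a brush 170 mm long lying on the table in front of the press, origin at its middle underside.
Not all that is in view belongs to the job. What is shaped like the long_bar but purple or red is not meant.

How it is judged:
On the way, in this order (a step that is already met when the one before it is completed fails the run):
1. the dial is set to 3 and let go (value of joint dial between 0.98 and 1.22 rad and contact force between the fingers and press below 0.2 N), for 0.2 s.
2. the long bar lies centred across both supports, let go, the dial at 3, the lever still up (value of joint dial between 0.98 and 1.22 rad and x of long_bar in the frame of bed between -0.015 and 0.015 m and y of long_bar in the frame of bed between -0.013 and 0.013 m and z of long_bar in the frame of bed between -0.004 and 0.004 m and angle between the x axis of long_bar and the x axis of bed, either way round below 0.17 rad and contact force between the fingers and long_bar below 0.2 N and value of joint lever below 0.06 rad), for 0.2 s.
3. the lever is at its stop and the nose presses the seated bar, the dial at 3 (value of joint dial between 0.98 and 1.22 rad and x of long_bar in the frame of bed between -0.015 and 0.015 m and y of long_bar in the frame of bed between -0.013 and 0.013 m and z of long_bar in the frame of bed between -0.004 and 0.004 m and angle between the x axis of long_bar and the x axis of bed, either way round below 0.17 rad and value of joint lever above 0.83 rad and contact force between nose and long_bar above 3 N), for 0.2 s.
4. the lever is back up, the bar still seated (value of joint dial between 0.98 and 1.22 rad and x of long_bar in the frame of bed between -0.015 and 0.015 m and y of long_bar in the frame of bed between -0.013 and 0.013 m and z of long_bar in the frame of bed between -0.004 and 0.004 m and angle between the x axis of long_bar and the x axis of bed, either way round below 0.17 rad and value of joint lever below 0.06 rad), for 0.1 s.
At the end, for the whole second after the job is handed in: The long bar lies at rest, released, flat on the tray's floor inside its walls (underside within 4 mm of the floor, tilt under 0.06 rad, its middle within 45 mm along and 52 mm across of the tray's middle); the dial is at 3 (within 0.12 rad) and the lever is fully up (under 0.06 rad) (value of joint dial between 0.98 and 1.22 rad and value of joint lever below 0.06 rad and x of long_bar in the frame of tray_in between -0.045 and 0.045 m and y of long_bar in the frame of tray_in between -0.052 and 0.052 m and z of long_bar in the frame of tray_in between -0.004 and 0.004 m and angle between long_bar's own z axis and vertical below 0.06 rad and linear speed of long_bar below 0.02 m/s and contact force between the fingers and long_bar below 0.2 N); the robot touches nothing.
It fails at once if the lever snaps back (faster than 6 rad/s) (velocity of joint lever below -6 rad/s).
It fails at once if the short bar is moved more than 25 mm (distance of short_bar from where it was at the start of the episode above 0.025 m).
It fails at once if the pot is moved more than 25 mm (distance of pot from where it was at the start of the episode above 0.025 m).
It fails at once if the brush is moved more than 30 mm (distance of brush from where it was at the start of the episode above 0.03 m).
It also fails if it takes over 72 s, if anything falls off the work surface, if the arm or the gripper's body presses on something with over 40 N, if the wrist force passes 120 N, or if a joint passes its speed limit or range.

## Working session

There is one attempt and no reset: what is moved stays moved. The work goes in short steps, Python scripts to look and compute and a tool call to move; the robot and the scene stay as the last step left them, time stands still between calls to the robot, and variables do not carry over. Pictures are saved under pics/ and viewed, about 8 in all and at most 12, crops included, and the job is handed in when it is done.

Besides the shell and the picture viewer there is one more tool, called after "Call:" as name(argument=value, ...), one argument or row to a line, values as JSON. send_rows: Moves the arm, as the interface text tells. Its arguments: {"type":"object","properties":{"rotation":{"type":"array"},"travel":{"type":"array"},"gripper":{"type":"array"},"squeeze":{"type":"number"}},"required":["rotation","travel","gripper"]}

```bash
ls; mkdir -p pics
cat > h.py <<'E'
import numpy as np, cv2
from cell import robot
def cam(n):
    c=robot.camera(n); c['img']=np.array(c['pixels']); c['T']=np.array(c['camera_from_world']); return c
def proj(c,P):
    P=np.atleast_2d(P); q=P@c['T'][:3,:3].T+c['T'][:3,3]; s=q[:,:2]/q[:,2:]; s=s*(1+c['k1']*(s**2).sum(1,keepdims=True))
    return s*[c['fx'],c['fy']]+[c['cx'],c['cy']]
def back(c,uv,z):
    uv=np.atleast_2d(uv).astype(float); d=(uv-[c['cx'],c['cy']])/[c['fx'],c['fy']]; s=d.copy()
    for _ in range(30): s=d/(1+c['k1']*(s**2).sum(1,keepdims=True))
    R=c['T'][:3,:3]; o=-R.T@c['T'][:3,3]; r=np.c_[s,np.ones(len(s))]@R
    return o+r*((z-o[2])/r[:,2])[:,None]
E
python3 - <<'E'
from h import *
for n in('top','side'):
    c=cam(n); cv2.imwrite(f'pics/{n}0.png',cv2.resize(c['img'],(784,588)))
    cv2.imwrite(f'raw_{n}.png',c['img'])
    print(n,c['fx'],c['k1'],np.round(-c['T'][:3,:3].T@c['T'][:3,3],3)); print(np.round(c['T'],3))
E
```

```text
pics
top 384.97875213766434 -0.03381566969036368 [ 0.372 -0.022  1.297]
[[ 0.01  -1.    -0.008 -0.015]
 [-0.994 -0.009 -0.107  0.508]
 [ 0.107  0.009 -0.994  1.25 ]
 [ 0.     0.     0.     1.   ]]
side 451.076882195916 -0.07966971880365495 [-0.072 -0.824  0.809]
[[ 0.837 -0.548  0.006 -0.396]
 [-0.291 -0.454 -0.842  0.286]
 [ 0.464  0.703 -0.539  1.049]
 [ 0.     0.     0.     1.   ]]
```

View pics/top0.png

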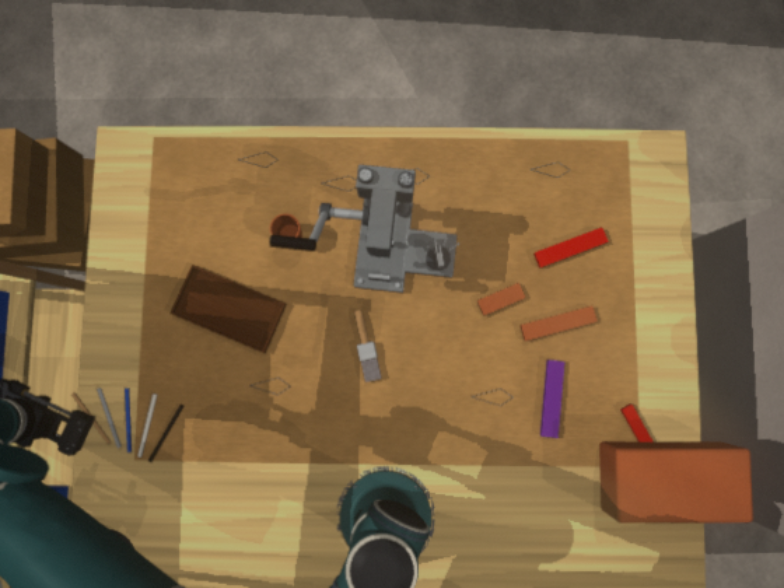

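View pics/side0.png

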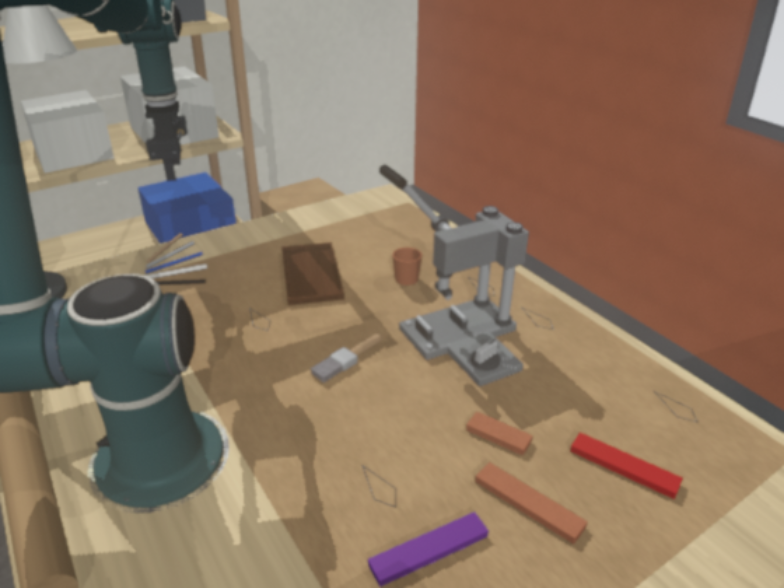

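Candidates for the long bar (top view, 784 px): long terracotta at (560,323); short terracotta at (502,300); red at (571,247); purple at (553,399); and the brick-coloured box at (675,482). I choose (560,323), the longer terracotta one. Next is a close crop to check it and to measure the press.

Run:
```python
from h import *
c=cam('top'); im=c['img']
a=cv2.resize(im[110:215,190:335],None,fx=5.5,fy=5.5,interpolation=cv2.INTER_CUBIC)
cv2.imwrite('pics/press.png',a)
hsv=cv2.cvtColor(im,cv2.COLOR_BGR2HSV)
print(hsv[231,400],hsv[214,358],hsv[221,150],hsv[215,165],hsv[230,300])
def rect(m,z,name):
    n,l,s,ce=cv2.connectedComponentsWithStats(m.astype(np.uint8))
    for i in range(1,n):
        if s[i,4]>250:
            ct=max(cv2.findContours((l==i).astype(np.uint8),0,1)[0],key=len)
            w=back(c,ct[:,0,:],z)[:,:2]; r=cv2.minAreaRect((w*1000).astype(np.float32))
            print(name,s[i],np.round(ce[i]),[np.round(x,1) for x in r])
H,S,V=cv2.split(hsv.astype(int))
m=(H<11)&(S>125)&(V>110); rect(m,0.016,'bar')
m=(V<85)&(S>110)&(np.arange(560)[None]<210)&(np.arange(560)[None]>115)&(np.arange(420)[:,None]<260)&(np.arange(420)[:,None]>182); rect(m,0.018,'tray')
```

```text
[ 11 167 159] [ 11 169 155] [ 12 160  75] [ 13 163  75] [ 17 141 161]
bar [381 162  54  29 649] [407. 176.] [array([ 642.9, -442.5]), array([ 41.5, 183.7]), np.float64(21.1)]
bar [443 289  23  27 285] [454. 302.] [array([ 221. , -586.4]), array([99.9, 32.4]), np.float64(29.1)]
bar [ 439  321   98   52 4227] [493. 344.] [array([  82.3, -693.5]), array([320.9, 163.4]), np.float64(89.9)]
tray [ 122  190   82   62 2858] [163. 220.] [array([485.6, 382.9]), array([254.6, 130.1]), np.float64(68.3)]
```

View pics/press.png

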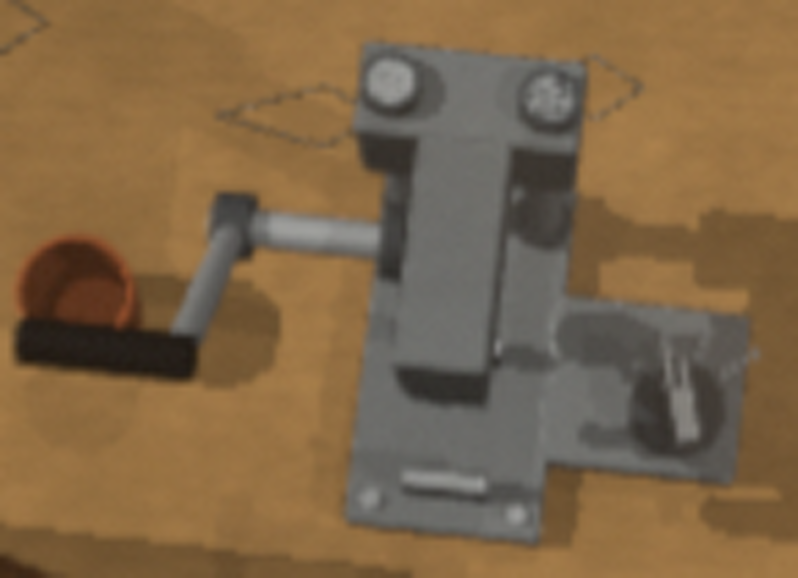

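```bash
cat >> h.py <<'E'
def tf(p,P):
    P=np.atleast_2d(P); c,s=np.cos(p[2]),np.sin(p[2])
    return np.c_[p[0]+c*P[:,0]-s*P[:,1],p[1]+s*P[:,0]+c*P[:,1],P[:,2]]
E
python3 - <<'E'
from h import *
from scipy.optimize import least_squares
c=cam('top'); cs=cam('side')
px=np.array([[346,522],[537,543],[735,482],[750,316],[547,462],[568,296]])/5.5+[190,110]-.4
M=np.array([[-70,60,20],[-70,-60,20],[-20,-175,20],[85,-175,20],[-20,-60,20],[85,-60,20]])/1e3
f=lambda p:(proj(c,tf(p,M))-px).ravel()
r=least_squares(f,[.65,.04,-.1]); print(r.x,np.round(r.fun,1)); p=r.x
g=back(c,np.array([[672,358],[688,440],[680,398]])/5.5+[190,110]-.4,.06);print('bar',g, tf(p,[[.02,-.135,.06]]))
d=g[0]-g[1]; print('dial',.825-(np.arctan2(d[1],d[0])-p[2]))
print('grip',tf(p,[[-.036,.157,.31]]), back(c,np.array([[106,349]])/5.5+[190,110]-.4,.322))
im=cs['img'].copy()
Q=np.array([[-70,60,20],[-70,-60,20],[-20,-60,20],[-20,-175,20],[85,-175,20],[85,-60,20],[-15,-25,165],[-15,25,240],[-15,-25,240],[-36,157,310],[-42,25,50],[-42,-25,50],[42,25,50],[42,-25,50],[0,0,104]])/1e3
big=cv2.resize(im[110:290,250:400],None,fx=4,fy=4,interpolation=cv2.INTER_CUBIC)
dr=lambda W,col:[cv2.circle(big,tuple(int(v) for v in ((u+.4-[250,110])*4)),3,col,-1) for u in proj(cs,W)]
dr(tf(p,Q),(0,0,255)); 
dr(tf([.4856,.3829,np.radians(68.3-90)],np.array([[a*125,b*65,18] for a in(1,-1) for b in(1,-1)])/1e3),(0,255,0))
b=[.4435,-.2,0]
cv2.imwrite('pics/side1.png',cv2.resize(big,None,fx=.83,fy=.83))
# bars, side & top: looser threshold
for C,n in((c,'top'),(cs,'side')):
    hsv=cv2.cvtColor(C['img'],cv2.COLOR_BGR2HSV).astype(int); H,S,V=cv2.split(hsv)
    m=((H<14)&(S>145)&(V>120)).astype(np.uint8)
    k,l,s,ce=cv2.connectedComponentsWithStats(m)
    for i in range(1,k):
        if 150<s[i,4]<3500:
            ct=max(cv2.findContours((l==i).astype(np.uint8),0,1)[0],key=len)
            rr=cv2.minAreaRect((back(C,ct[:,0,:],.016 if n=='top' else .008)[:,:2]*1000).astype(np.float32)); print(n,s[i],[np.round(x,1) for x in rr])
E
```

```text
[ 0.60453156  0.01619619 -0.10076073] [-0.6 -0.   0.3  0.1  0.1  0.2  0.4 -0.2  0.1  0.1 -0.3 -0.2]
bar [[ 0.63564832 -0.11426038  0.06      ]
 [ 0.58636605 -0.12375904  0.06      ]
 [ 0.61155316 -0.11901864  0.06      ]] [[ 0.61085042 -0.12013089  0.06      ]]
dial 0.5338343930375127
grip [[0.58450683 0.17602113 0.31      ]] [[0.58202151 0.17113491 0.322     ]]
top [381 162  54  30 669] [array([ 644.2, -442. ]), array([ 42.5, 186.4]), np.float64(21.2)]
top [341 202  34  23 398] [array([ 515.2, -271.7]), array([ 41.1, 111.3]), np.float64(23.1)]
top [372 219  55  25 657] [array([ 458.9, -409. ]), array([ 41.3, 180. ]), np.float64(15.2)]
top [443 288  24  28 286] [array([ 221.2, -586.1]), array([100.7,  35.6]), np.float64(29.6)]
side [ 408  309   79   47 1293] [array([ 639.9, -443.9]), array([ 52.4, 180.3]), np.float64(21.1)]
```

View pics/side1.png

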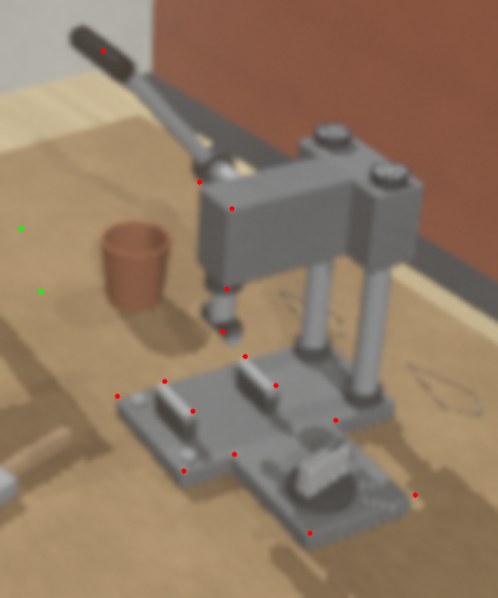

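The side view backs up the press fit: the red points sit within about 2 px of the base, pod, supports and nose. The press is at (0.6045, 0.0162), yaw −5.8°, and the dial reads about 0.53, which is value 2. The long bar measures 180×41 mm at (0.459, −0.409), so the choice is confirmed.

Run:
```python
from h import *
from scipy.spatial.transform import Rotation as R
o=robot.get_obs(); print(o); print(R.from_quat(o['eef_rot']).as_matrix().round(3))
p=[.6045,.0162,-.1008]
for n,P in dict(dial=[.02,-.135,.048],bed=[0,0,.05],grip=[-.036,.157,.31],front68=[-.068,0,.06]).items(): print(n,tf(p,[P]).round(4))
```

```text
{'time_s': 0.25, 'qpos': array([ 1.14311280e+00,  2.64378575e-01,  1.60467754e+00,  3.51695015e-05,
        1.27368720e+00, -3.69467175e-02]), 'dq': array([-0.00240274, -0.00480836, -0.00295177,  0.00115848, -0.00266327,
        0.00011786]), 'joint_torque': array([-3.18941620e-04, -5.01695001e+01, -3.56682587e+01,  7.27026025e-02,
        2.55159731e-02, -1.12887681e-04]), 'tool_pos': array([0.25696191, 0.62379684, 0.23801664]), 'eef_rot': array([ 8.30926855e-01,  5.56381372e-01, -4.98388387e-04,  2.87925746e-04]), 'contact_force': array([ 0.10593429,  0.31446302, -0.60549725]), 'torque': array([ 0.02157206,  0.01227326, -0.01035423]), 'width': 1.0045275939971186}
[[ 0.381  0.925 -0.001]
 [ 0.925 -0.381 -0.001]
 [-0.001 -0.    -1.   ]]
dial [[ 0.6108 -0.1201  0.048 ]]
bed [[0.6045 0.0162 0.05  ]]
grip [[0.5845 0.176  0.31  ]]
front68 [[0.5368 0.023  0.06  ]]
```

Call:
send_rows(
  rotation=[
    [0, 0, 3.2],
    [0, 0, 3.2],
    [0, 0, 3.2],
    [0, 0, 3.2],
    [0, 0, 3.2],
    [0, 0, 3.2],
    [0, 0, 3.2],
    [0, 0, 3.2],
    [0, 0, 3.2],
    [0, 0, 3.6],
  ],
  travel=[
    [0.0163, -0.052, 0.008],
    [0.0163, -0.052, 0.008],
    [0.0163, -0.052, 0.008],
    [0.0163, -0.052, 0.008],
    [0.0163, -0.052, 0.008],
    [0.0163, -0.052, 0.008],
    [0.0163, -0.052, 0.008],
    [0.0163, -0.052, 0.008],
    [0.0163, -0.052, 0.008],
    [0.0163, -0.052, 0.008],
  ],
  gripper=[1, 1, 1, 1, 1, 1, 1, 1, 1, 1],
  squeeze=15,
)

```text
time_s: 1.5
tool_pos: [0.4203, 0.1024, 0.3192]
eef_rot: [0.642, 0.767, 0.0, 0.0]
contact_force: [1.7, 0.5, 0.4]
width: 1.003
```

Call:
send_rows(
  rotation=[
    [0, 0, 0],
    [0, 0, 0],
    [0, 0, 0],
    [0, 0, 0],
    [0, 0, 0],
    [0, 0, 0],
    [0, 0, 0],
    [0, 0, 0],
    [0, 0, 0],
    [0, 0, 0],
  ],
  travel=[
    [0.032, -0.037, 0],
    [0.032, -0.037, 0],
    [0.032, -0.037, 0],
    [0.032, -0.037, 0],
    [0.032, -0.037, 0],
    [0.031, -0.037, 0],
    [0, 0, -0.05],
    [0, 0, -0.055],
    [0, 0, -0.055],
    [0, 0, -0.05],
  ],
  gripper=[1, 1, 1, 1, 1, 1, 1, 1, 1, 1],
)

```text
time_s: 2.75
tool_pos: [0.6106, -0.1179, 0.1066]
eef_rot: [0.643, 0.766, -0.0, -0.0]
contact_force: [0.3, 0.0, -0.8]
width: 0.999
```

Run:
```python
from h import *
c=cam('side'); cv2.imwrite('pics/s2.png',cv2.resize(c['img'][120:290,250:440],None,fx=4,fy=4,interpolation=cv2.INTER_CUBIC)); o=robot.get_obs(); print(o['tool_pos'],o['contact_force'])
```

```text
[ 0.60557929 -0.11667995  0.09901506] [-1.32413935  0.44620442 -4.64089633]
```

View pics/s2.png

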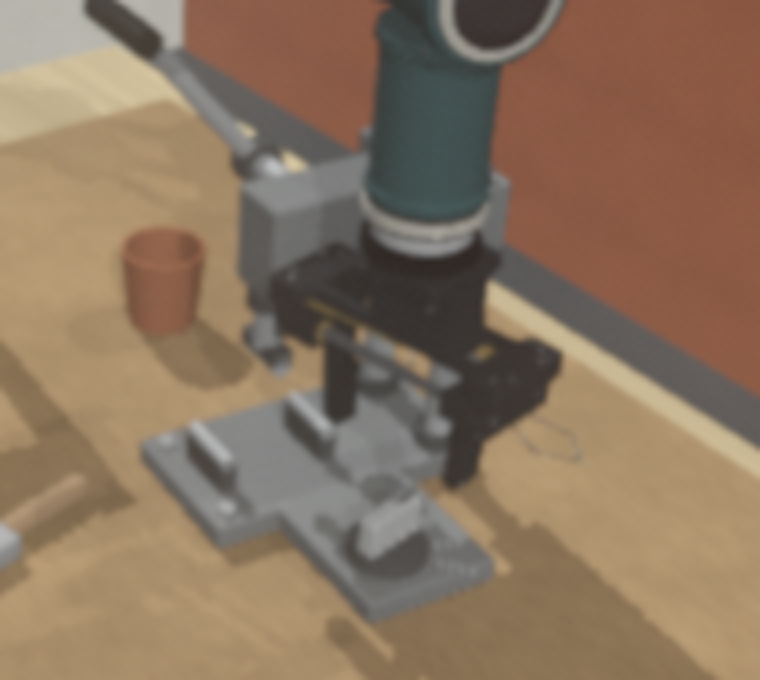

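Call:
send_rows(
  rotation=[
    [0, 0, 0],
    [0, 0, 0],
    [0, 0, 0],
    [0, 0, 0],
    [0, 0, 0],
    [0, 0, 0],
    [0, 0, 0],
    [0, 0, 0],
    [0, 0, 0],
    [0, 0, 0],
  ],
  travel=[
    [0, 0, 0],
    [0, 0, 0],
    [0, 0, -0.02],
    [0, 0, -0.02],
    [0, 0, -0.02],
    [0, 0, -0.01],
    [0, 0, 0],
    [0, 0, 0],
    [0, 0, 0],
    [0, 0, 0],
  ],
  gripper=[1, 1, 1, 1, 1, 1, 0.3, 0, -0.3, -0.5],
)

```text
time_s: 4.05
tool_pos: [0.6117, -0.118, 0.0395]
eef_rot: [0.643, 0.766, 0.0, 0.001]
contact_force: [0.3, -0.2, 1.2]
width: 0.572
```

Call:
send_rows(
  rotation=[
    [0, 0, 0],
    [0, 0, 0],
    [0, 0, 0],
    [0, 0, 0],
    [0, 0, 0],
    [0, 0, 0],
    [0, 0, 0],
    [0, 0, 0],
    [0, 0, -5],
    [0, 0, -5],
  ],
  travel=[
    [0, 0, 0],
    [0, 0, 0],
    [0, 0, 0],
    [0, 0, 0],
    [0, 0, 0],
    [0, 0, 0],
    [0, 0, 0],
    [0, 0, 0],
    [0, 0, 0],
    [0, 0, 0],
  ],
  gripper=[-1, -1, -1, -1, -1, -1, -1, -1, -1, -1],
  squeeze=20,
)

```text
time_s: 5.3
tool_pos: [0.6114, -0.1197, 0.0387]
eef_rot: [0.708, 0.706, -0.001, 0.001]
contact_force: [-0.5, -6.6, -0.8]
width: 0.153
```

Call:
send_rows(
  rotation=[
    [0, 0, -5],
    [0, 0, -5],
    [0, 0, -5],
    [0, 0, -4],
    [0, 0, -2.5],
    [0, 0, 0],
    [0, 0, 0],
    [0, 0, 0],
    [0, 0, 0],
    [0, 0, 0],
  ],
  travel=[
    [0, 0, 0],
    [0, 0, 0],
    [0, 0, 0],
    [0, 0, 0],
    [0, 0, 0],
    [0, 0, 0],
    [0, 0, 0],
    [0, 0, 0],
    [0, 0, 0],
    [0, 0, 0],
  ],
  gripper=[-1, -1, -1, -1, -1, -1, -1, 0, 1, 1],
)

```text
time_s: 6.55
tool_pos: [0.6111, -0.1175, 0.0387]
eef_rot: [0.826, 0.563, 0.0, -0.0]
contact_force: [-1.1, -0.2, -0.3]
width: 0.473
```

Run:
```python
from h import *
o=robot.get_obs(); print(o['tool_pos'],o['contact_force'],o['torque'],o['width'])
```

```text
[ 0.61109716 -0.11750212  0.03867909] [-1.09833443 -0.21050432 -0.29529879] [-0.05974012 -0.01116371 -0.00347215] 0.47295947709914093
```

Call:
send_rows(
  rotation=[
    [0, 0, 0],
    [0, 0, 0],
    [0, 0, 0],
    [0, 0, 0],
    [0, 0, -8.9],
    [0, 0, -8.9],
    [0, 0, -8.9],
    [0, 0, -8.9],
    [0, 0, -8.9],
    [0, 0, -8.9],
  ],
  travel=[
    [0, 0, 0.02],
    [0, 0, 0.045],
    [0, 0, 0.055],
    [0, 0, 0.055],
    [-0.0283, -0.0373, 0],
    [-0.0283, -0.0373, 0],
    [-0.0283, -0.0373, 0],
    [-0.0283, -0.0373, 0],
    [-0.0283, -0.0373, 0],
    [-0.0283, -0.0373, 0],
  ],
  gripper=[1, 1, 1, 1, 1, 0.6, 0.5, 0.5, 0.5, 0.5],
)

```text
time_s: 7.8
tool_pos: [0.4407, -0.3428, 0.2156]
eef_rot: [0.992, 0.129, 0.001, 0.001]
contact_force: [0.9, 0.2, 0.1]
width: 0.751
```

Run:
```python
from h import *
c=cam('top'); p=[.6045,.0162,-.1008]
a=cv2.resize(c['img'][150:225,265:365],None,fx=7.5,fy=7.5,interpolation=cv2.INTER_CUBIC)
th=.825-1.1
for d,col in((1.10,(0,0,255)),(.55,(0,255,0)),(1.65,(255,0,0))):
    t=.825-d; u=proj(c,tf(p,[[.02+.025*np.cos(t),-.135+.025*np.sin(t),.06],[.02+.042*np.cos(t),-.135+.042*np.sin(t),.02]]))
    for q in u: cv2.circle(a,tuple(int(v) for v in (q+.4-[265,150])*7.5),3,col,-1)
cv2.imwrite('pics/d3.png',a); o=robot.get_obs(); print(o['tool_pos'],o['eef_rot'],o['width'])
```

```text
[ 0.43761496 -0.34674681  0.21557774] [ 9.92065189e-01  1.25701778e-01 -7.61419272e-04  2.26823966e-03] 0.7500857903939576
```

View pics/d3.png

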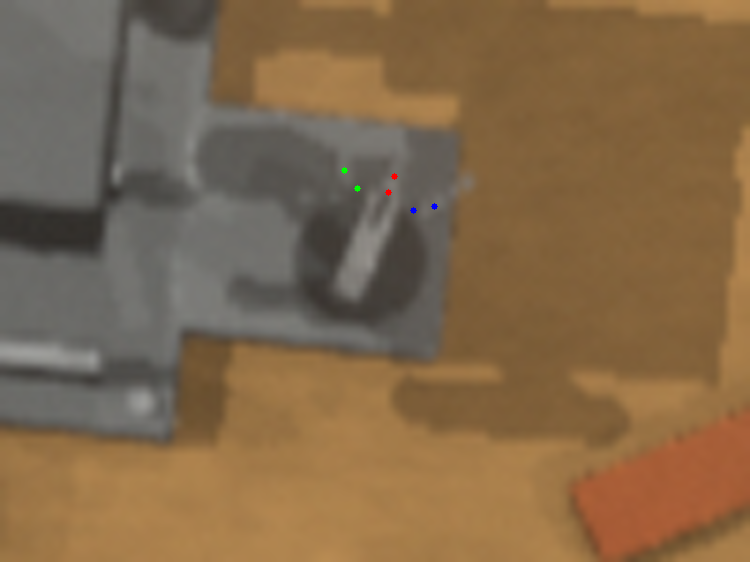

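The dial pointer lies on the red value-3 prediction (388,190), so the dial is set. Next, the long bar.

Call:
send_rows(
  rotation=[
    [0, 0, 0],
    [0, 0, 0],
    [0, 0, 0],
    [0, 0, 0],
    [0, 0, 0],
    [0, 0, 0],
    [0, 0, 0],
    [0, 0, 0],
    [0, 0, 0],
    [0, 0, 0],
  ],
  travel=[
    [-0.001, 0.003, 0],
    [0, 0, -0.04],
    [0, 0, -0.05],
    [0, 0, -0.05],
    [0, 0, -0.04],
    [0, 0, -0.02],
    [0, 0, -0.008],
    [0, 0, 0],
    [0, 0, 0],
    [0, 0, 0],
  ],
  gripper=[0.5, 0.5, 0.5, 0.5, 0.5, 0.5, 0.5, 0.5, 0.5, 0.5],
  squeeze=45,
)

```text
time_s: 9.1
tool_pos: [0.4412, -0.3393, 0.007]
eef_rot: [0.991, 0.132, 0.001, 0.001]
contact_force: [-0.0, -0.6, -0.3]
width: 0.755
```

Run:
```python
from h import *
from scipy.spatial.transform import Rotation as R
c=cam('top'); o=robot.get_obs(); print(o['tool_pos'],o['contact_force'],o['width'],R.from_quat(o['eef_rot']).as_euler('zyx',True))
cv2.imwrite('pics/g.png',cv2.resize(c['img'][190:265,330:440],None,fx=6,fy=6,interpolation=cv2.INTER_CUBIC))
```

```text
[ 0.44102811 -0.33925215  0.00682803] [-0.75289247  0.75785313  0.36568941] 0.7510115445451415 [-1.51133228e+01  8.87946112e-02  1.79926573e+02]
```

View pics/g.png

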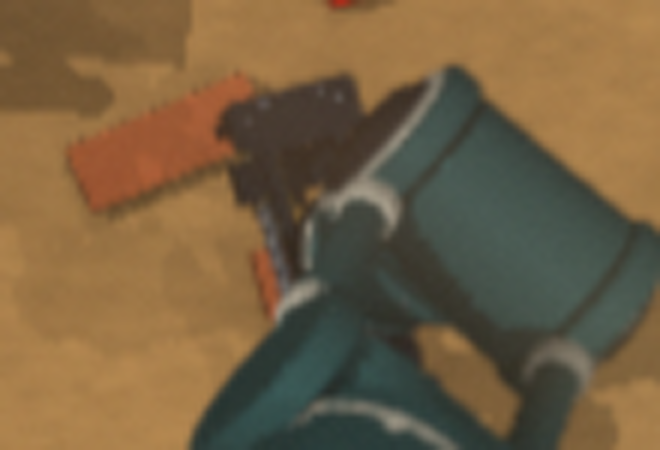

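Call:
send_rows(
  rotation=[
    [0, 0, 0],
    [0, 0, 0],
    [0, 0, 0],
    [0, 0, 0],
    [0, 0, 0],
    [0, 0, 0],
    [0, 0, 0],
    [0, 0, 0],
    [0, 0, 0],
    [0, 0, 0],
  ],
  travel=[
    [0, 0, -0.002],
    [0, 0, 0],
    [0, 0, 0],
    [0, 0, 0],
    [0, 0, 0],
    [0, 0, 0],
    [0, 0, 0],
    [0, 0, 0.01],
    [0, 0, 0.03],
    [0, 0, 0.04],
  ],
  gripper=[-1, -1, -1, -1, -1, -1, -1, -1, -1, -1],
  squeeze=50,
)

```text
time_s: 10.4
tool_pos: [0.4395, -0.3377, 0.0835]
eef_rot: [0.991, 0.131, -0.001, -0.001]
contact_force: [-0.0, 0.0, -2.1]
width: 0.448
```

Call:
send_rows(
  rotation=[
    [0, 0, 4],
    [0, 0, 8],
    [0, 0, 9],
    [0, 0, 9],
    [0, 0, 9],
    [0, 0, 9],
    [0, 0, 9],
    [0, 0, 8],
    [0, 0, 4.2],
    [0, 0, 0],
  ],
  travel=[
    [-0.002, 0.022, 0.008],
    [-0.004, 0.042, 0.008],
    [-0.005, 0.05, 0],
    [-0.005, 0.05, 0],
    [-0.005, 0.05, 0],
    [-0.005, 0.05, 0],
    [-0.005, 0.05, 0],
    [-0.004, 0.04, 0],
    [-0.002, 0.02, 0],
    [0, 0, 0],
  ],
  gripper=[-1, -1, -1, -1, -1, -1, -1, -1, -1, -1],
)

```text
time_s: 11.65
tool_pos: [0.4031, 0.0366, 0.1]
eef_rot: [0.74, 0.672, 0.0, 0.0]
contact_force: [1.6, -0.5, -2.9]
width: 0.447
```

```bash
cat > look.py <<'E'
from h import *
import sys
from scipy.spatial.transform import Rotation as R
p=[.6045,.0162,-.1008]
o=robot.get_obs(); m=R.from_quat(o['eef_rot']).as_matrix()
t=o['tool_pos']; d=t[:2]-p[:2]; c,s=np.cos(p[2]),np.sin(p[2])
print('tcp',t.round(4),'press xy',round(c*d[0]+s*d[1],4),round(-s*d[0]+c*d[1],4),'yaw',np.degrees(np.arctan2(m[1,0],m[0,0])).round(2),'tilt',m[:,2].round(4),'F',o['contact_force'].round(1),'w',round(o['width'],3))
for n in('top','side'):
    C=cam(n); H,S,V=cv2.split(cv2.cvtColor(C['img'],cv2.COLOR_BGR2HSV).astype(int))
    M=((H<14)&(S>145)&(V>110)).astype(np.uint8)
    cv2.imwrite(f'last_{n}.png',C['img'])
    k,l,st,ce=cv2.connectedComponentsWithStats(M)
    z=float(sys.argv[1])
    for i in range(1,k):
        if n=='top' and 60<st[i,4]<3500 and ce[i][1]<280:
            ct=max(cv2.findContours((l==i).astype(np.uint8),0,1)[0],key=len)
            rr=cv2.minAreaRect((back(C,ct[:,0,:],z)[:,:2]*1000).astype(np.float32)); print(n,st[i],[np.round(x,1) for x in rr])
E
python3 look.py .111
python3 - <<'E'
import cv2,numpy as np
a=cv2.resize(cv2.imread('last_side.png')[120:300,190:400],None,fx=3.2,fy=3.2,interpolation=cv2.INTER_CUBIC); cv2.imwrite('pics/ins.png',a)
E
```

```text
tcp [0.4031 0.0366 0.1   ] press xy -0.2024 0.0 yaw 84.46 tilt [ 6.e-04  3.e-04 -1.e+00] F [ 1.6 -0.5 -2.9] w 0.447
top [381 162  54  30 700] [array([ 623.2, -411.4]), array([ 41.2, 173. ]), np.float64(21.2)]
top [261 193  16  30 357] [array([518.9,  24. ]), array([40.5, 93. ]), np.float64(83.8)]
top [341 202  34  23 400] [array([ 504.3, -253. ]), array([ 37.7, 103.6]), np.float64(23.7)]
```

View pics/ins.png

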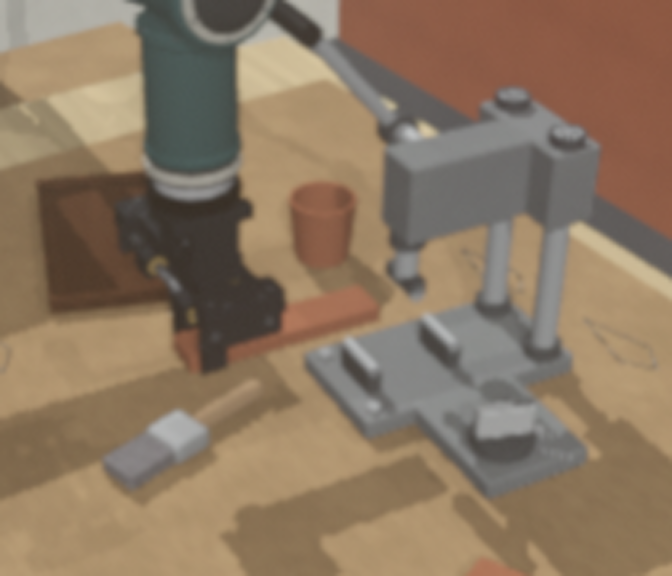

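Call:
send_rows(
  rotation=[
    [0, 0, 0],
    [0, 0, 0],
    [0, 0, 0],
    [0, 0, 0],
    [0, 0, 0],
    [0, 0, 0],
    [0, 0, 0],
    [0, 0, 0],
    [0, 0, 0],
    [0, 0, 0],
  ],
  travel=[
    [0, 0, -0.014],
    [0, 0, -0.014],
    [0.01, -0.001, 0],
    [0.02, -0.002, 0],
    [0.02, -0.002, 0],
    [0.02, -0.002, 0],
    [0.02, -0.002, 0],
    [0.02, -0.002, 0],
    [0.015, -0.0015, 0],
    [0.0043, -0.0005, 0],
  ],
  gripper=[-1, -1, -1, -1, -1, -1, -1, -1, -1, -1],
)

```text
time_s: 13.0
tool_pos: [0.5338, 0.022, 0.0716]
eef_rot: [0.742, 0.671, 0.0, 0.0]
contact_force: [-0.7, 0.6, -2.6]
width: 0.447
```

```bash
python3 look.py .084
python3 - <<'E'
import cv2,numpy as np
a=cv2.resize(cv2.imread('last_side.png')[130:280,250:400],None,fx=4,fy=4,interpolation=cv2.INTER_CUBIC); cv2.imwrite('pics/ins2.png',a)
E
```

```text
tcp [0.5338 0.022  0.0716] press xy -0.0709 -0.0013 yaw 84.28 tilt [ 2.e-04 -0.e+00 -1.e+00] F [-0.7  0.6 -2.6] w 0.447
top [381 162  54  30 706] [array([ 628.6, -420.1]), array([ 42.5, 176.4]), np.float64(21.1)]
top [342 202  33  23 383] [array([ 508.3, -259.5]), array([ 37.8, 102.4]), np.float64(23.6)]
```

View pics/ins2.png

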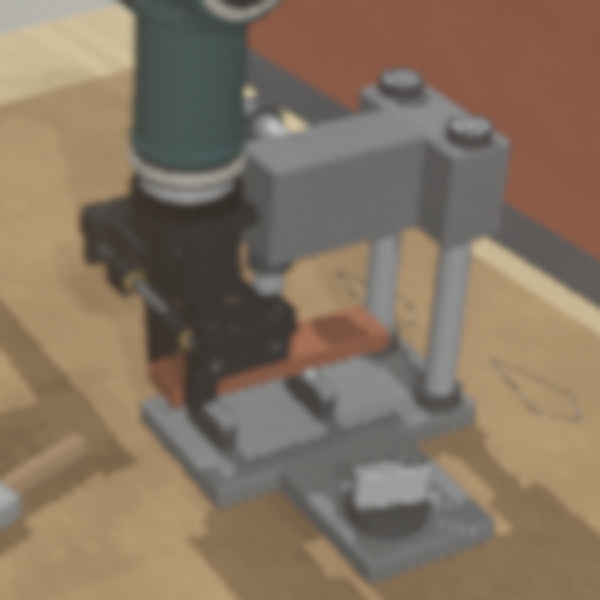

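Call:
send_rows(
  rotation=[
    [0, 0, 0],
    [0, 0, 0],
    [0, 0, 0],
    [0, 0, 0],
    [0, 0, 0],
    [0, 0, 0],
    [0, 0, 0],
    [0, 0, 0],
    [0, 0, 0],
    [0, 0, 0],
  ],
  travel=[
    [0, 0.001, -0.006],
    [0, 0, -0.005],
    [0, 0, -0.004],
    [0, 0, -0.001],
    [0, 0, 0],
    [0, 0, 0],
    [0, 0, 0],
    [0, 0, 0],
    [0, 0, 0],
    [0, 0, 0],
  ],
  gripper=[-1, -1, -1, -1, -1, -1, -1, -1, -1, -1],
)

```text
time_s: 14.35
tool_pos: [0.5326, 0.0233, 0.0557]
eef_rot: [0.741, 0.671, 0.0, 0.0]
contact_force: [0.1, 0.7, -2.5]
width: 0.448
```

```bash
python3 - <<'E'
from h import *
c=cam('side'); p=[.6045,.0162,-.1008]
for dx in(0,):
  Q=np.array([[90,-20,66],[90,20,66],[90,-20,50],[-90,-20,66],[-90,-20,50]])/1e3
  print((proj(c,tf(p,Q))).round(1))
cv2.imwrite('x.png',c['img'])
H,S,V=cv2.split(cv2.cvtColor(c['img'],cv2.COLOR_BGR2HSV).astype(int))
M=((H<14)&(S>125)&(V>60)).astype(np.uint8)
k,l,st,ce=cv2.connectedComponentsWithStats(M)
for i in range(1,k):
    if st[i,4]>30 and 275<ce[i][0]<365 and 190<ce[i][1]<250: print(st[i],ce[i]); ys,xs=np.where(l==i); print('right',xs.max(),ys[xs==xs.max()],'left',xs.min(),ys[xs==xs.min()],'bot',ys.max(),xs[ys==ys.max()])
E
python3 look.py .066|head -1
```

```text
[[345.8 216.1]
 [338.3 209.4]
 [345.4 220.5]
 [292.1 232.5]
 [292.  237.1]]
tcp [0.5326 0.0233 0.0557] press xy -0.0722 -0.0002 yaw 84.31 tilt [ 1.e-04 -0.e+00 -1.e+00] F [ 0.5 -0.9 -2.4] w 0.446
```

Call:
send_rows(
  rotation=[
    [0, 0, 0],
    [0, 0, 0],
    [0, 0, 0],
    [0, 0, 0],
    [0, 0, 0],
    [0, 0, 0],
    [0, 0, 0],
    [0, 0, 0],
    [0, 0, 0],
    [0, 0, 0],
  ],
  travel=[
    [0, 0, -0.001],
    [0, 0, -0.0005],
    [0, 0, 0],
    [0, 0, 0],
    [0, 0, 0],
    [0, 0, 0],
    [0, 0, 0],
    [0, 0, 0],
    [0, 0, 0],
    [0, 0, 0],
  ],
  gripper=[-1, -1, -1, -1, -0.05, 0, 0.1, 0.2, 0.3, 0.3],
)

```text
time_s: 15.75
tool_pos: [0.5326, 0.0233, 0.0542]
eef_rot: [0.741, 0.671, -0.0, -0.0]
contact_force: [0.1, -1.3, -0.2]
width: 0.648
```

```bash
python3 look.py .066|head -1
```

```text
tcp [0.5326 0.0233 0.0542] press xy -0.0722 -0.0002 yaw 84.31 tilt [-0. -0. -1.] F [ 0.1 -1.3 -0.2] w 0.648
```

Bar released. Backing out along the press axis, then up toward the lever.

Call:
send_rows(
  rotation=[
    [0, 0, 0],
    [0, 0, 0],
    [0, 0, 0],
    [0, 0, 0],
    [0, 0, 0],
    [0, 0, -9],
    [0, 0, -9],
    [0, 0, -9],
    [0, 0, -9],
    [0, 0, -9],
  ],
  travel=[
    [-0.01, 0.001, 0],
    [-0.025, 0.0025, 0],
    [-0.035, 0.0035, 0],
    [-0.035, 0.0035, 0],
    [-0.025, 0.0025, 0.02],
    [0, 0, 0.05],
    [0, 0, 0.055],
    [0, 0, 0.055],
    [0, 0.01, 0.055],
    [0.01, 0.02, 0.055],
  ],
  gripper=[0.3, 0.3, 0.3, 0.3, 0.3, 0.3, 0.3, 0.3, 0.3, 0.3],
)

```text
time_s: 17.1
tool_pos: [0.4114, 0.0662, 0.3458]
eef_rot: [0.943, 0.333, 0.0, 0.0]
contact_force: [1.7, -0.1, -0.1]
width: 0.65
```

```bash
python3 look.py .066
python3 - <<'E'
from h import *
c=cam('top'); cs=cam('side'); p=[.6045,.0162,-.1008]
# composite: seated bar, handle in both views
a=cv2.resize(c['img'][130:215,185:325],None,fx=5,fy=5,interpolation=cv2.INTER_CUBIC)
b=cv2.resize(cs['img'][110:250,260:400],None,fx=4,fy=4,interpolation=cv2.INTER_CUBIC)[:425]
Q=np.array([[-90,20,66],[-90,-20,66],[90,-20,66],[90,20,66],[-36,114.5,322],[-36,199.5,322]])/1e3
for W,C,o,f in((a,c,[185,130],5),(b,cs,[260,110],4)):
    for u in proj(C,tf(p,Q)): cv2.circle(W,tuple(int(v) for v in (u+.4-o)*f),2,(255,0,0),-1)
g=np.zeros((600,700,3),np.uint8); g[:425]=a
w=cv2.resize(b[100:425],None,fx=.5,fy=.5); 
cv2.imwrite('pics/seat.png',np.hstack([cv2.resize(a,None,fx=.65,fy=.65),cv2.resize(b,(int(b.shape[1]*276/b.shape[0]),276))]))
E
```

```text
tcp [0.4114 0.0662 0.3458] press xy -0.1972 0.0303 yaw 38.94 tilt [ 4.e-04 -2.e-04 -1.e+00] F [ 1.7 -0.1 -0.1] w 0.65
top [193 152  22  17  61] [array([682.2, 240.3]), array([70.6, 50.9]), np.float64(84.0)]
top [381 162  54  30 700] [array([ 632.8, -426.1]), array([ 43. , 179.6]), np.float64(21.4)]
top [264 183  14  28 303] [array([561.1,  20.4]), array([38.6, 87.5]), np.float64(85.0)]
top [341 202  34  23 400] [array([ 509.5, -261.5]), array([ 38.7, 107.8]), np.float64(23.7)]
```

View pics/seat.png

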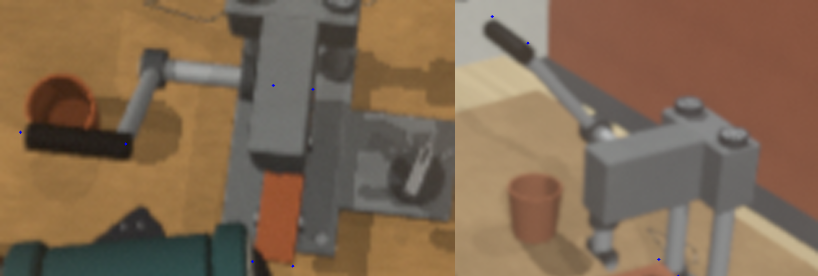

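Call:
send_rows(
  rotation=[
    [0, 0, 0],
    [0, 0, -4.7],
    [0, 0, -8],
    [0, 0, -8],
    [0, 0, -8],
    [0, 0, -8],
    [0, 0, -8],
    [0, 0, 0],
    [0, 0, 0],
    [0, 0, 0],
  ],
  travel=[
    [0, 0, 0.04],
    [0, 0, 0.04],
    [0.0343, 0.0214, 0],
    [0.0343, 0.0214, 0],
    [0.0343, 0.0214, 0],
    [0.0343, 0.0214, 0],
    [0.0343, 0.0214, 0],
    [0, 0, -0.02],
    [0, 0, -0.03],
    [0, 0, -0.03],
  ],
  gripper=[0.3, 0.3, 0.3, 0.3, 0.3, 0.3, 0.3, 0.3, 0.3, 0.3],
)

```text
time_s: 18.55
tool_pos: [0.582, 0.1721, 0.3404]
eef_rot: [0.999, -0.046, -0.002, 0.001]
contact_force: [0.2, -0.9, -0.4]
width: 0.65
```

```bash
python3 look.py .066 | head -1
```

```text
tcp [0.582  0.1721 0.3404] press xy -0.038 0.1529 yaw -5.29 tilt [-0.0044 -0.0015 -1.    ] F [ 0.2 -0.9 -0.4] w 0.65
```

Call:
send_rows(
  rotation=[
    [0, 0, 0],
    [0, 0, 0],
    [0, 0, 0],
    [0, 0, 0],
    [0, 0, 0],
    [0, 0, 0],
    [0, 0, 0],
    [0, 0, 0],
    [0, 0, 0],
    [0, 0, 0],
  ],
  travel=[
    [0, 0, -0.02],
    [0, 0, -0.02],
    [0, 0, -0.012],
    [0, 0, 0],
    [0, 0, 0],
    [0, 0, 0],
    [0, 0, 0],
    [0, 0, 0],
    [0, 0, 0],
    [0, 0, 0],
  ],
  gripper=[0.3, 0.3, 0.3, 0.3, -1, -1, -1, -1, -1, -1],
  squeeze=35,
)

```text
time_s: 19.9
tool_pos: [0.5821, 0.1737, 0.2928]
eef_rot: [0.999, -0.047, -0.002, -0.0]
contact_force: [-7.1, 0.7, 4.2]
width: 0.258
```

```bash
python3 look.py .066 | head -1
python3 - <<'E'
import numpy as np
# arc steps in world, lever 0..0.92 ; press-x to world
h=np.arctan2(115,96); 
th=np.array([0,.1,.2,.3,.4,.5,.6,.7,.8,.86,.91])
x=60-150*np.cos(h-th); z=195+150*np.sin(h-th); print(np.degrees(h))
for a,b in zip(np.diff(x),np.diff(z)): print(round(a*.995/1e3,4),round(-a*.1006/1e3,4),round(b/1e3,4))
print(x[[0,-1]],z[[0,-1]])
E
```

```text
tcp [0.5821 0.1737 0.2928] press xy -0.0381 0.1544 yaw -5.38 tilt [-4.e-03  4.e-04 -1.e+00] F [-7.1  0.7  4.2] w 0.258
50.14545816793882
-0.011 0.0011 -0.0102
-0.0099 0.001 -0.0112
-0.0087 0.0009 -0.0122
-0.0075 0.0008 -0.013
-0.0062 0.0006 -0.0137
-0.0048 0.0005 -0.0142
-0.0033 0.0003 -0.0146
-0.0019 0.0002 -0.0149
-0.0004 0.0 -0.009
0.0001 -0.0 -0.0075
[-36.12611475 -89.90919865] [310.15107496 189.78155573]
```

Call:
send_rows(
  rotation=[
    [0, 0, 0],
    [0, 0, 0],
    [0, 0, 0],
    [0, 0, 0],
    [0, 0, 0],
    [0, 0, 0],
    [0, 0, 0],
    [0, 0, 0],
    [0, 0, 0],
    [0, 0, 0],
  ],
  travel=[
    [-0.011, 0.0011, -0.0102],
    [-0.0099, 0.001, -0.0112],
    [-0.0087, 0.0009, -0.0122],
    [-0.0075, 0.0008, -0.013],
    [-0.0062, 0.0006, -0.0137],
    [-0.0048, 0.0005, -0.0142],
    [-0.0033, 0.0003, -0.0146],
    [-0.0019, 0.0002, -0.0149],
    [-0.0004, 0, -0.009],
    [0, 0, -0.006],
  ],
  gripper=[-1, -1, -1, -1, -1, -1, -1, -1, -1, -1],
)

```text
time_s: 21.25
tool_pos: [0.5289, 0.1791, 0.1747]
eef_rot: [0.999, -0.047, -0.001, -0.0]
contact_force: [-11.3, -0.2, 12.1]
width: 0.232
```

```bash
python3 look.py .066 | head -1
```

```text
tcp [0.5289 0.1791 0.1747] press xy -0.0916 0.1544 yaw -5.39 tilt [-2.8e-03  5.0e-04 -1.0e+00] F [-11.3  -0.2  12.1] w 0.232
```

Call:
send_rows(
  rotation=[
    [0, 0, 0],
    [0, 0, 0],
    [0, 0, 0],
    [0, 0, 0],
    [0, 0, 0],
    [0, 0, 0],
    [0, 0, 0],
    [0, 0, 0],
    [0, 0, 0],
    [0, 0, 0],
  ],
  travel=[
    [0, 0, -0.002],
    [0, 0, -0.002],
    [0, 0, 0],
    [0, 0, 0],
    [0, 0, 0],
    [0, 0, 0],
    [0, 0, 0],
    [0, 0, 0],
    [0, 0, 0],
    [0, 0, 0],
  ],
  gripper=[-1, -1, -1, -1, -1, -1, -1, -1, -1, -1],
)

```text
time_s: 22.6
tool_pos: [0.5288, 0.1791, 0.1711]
eef_rot: [0.999, -0.047, -0.002, -0.0]
contact_force: [-11.1, -0.5, 12.1]
width: 0.234
```

```bash
python3 look.py .066 | head -1
python3 - <<'E'
import cv2
a=cv2.imread('last_side.png')[110:260,200:380]; cv2.imwrite('pics/press_down.png',cv2.resize(a,None,fx=4,fy=4,interpolation=cv2.INTER_CUBIC))
E
```

```text
tcp [0.5288 0.1791 0.1711] press xy -0.0917 0.1545 yaw -5.39 tilt [-3.e-03  5.e-04 -1.e+00] F [-11.1  -0.5  12.1] w 0.234
```

View pics/press_down.png

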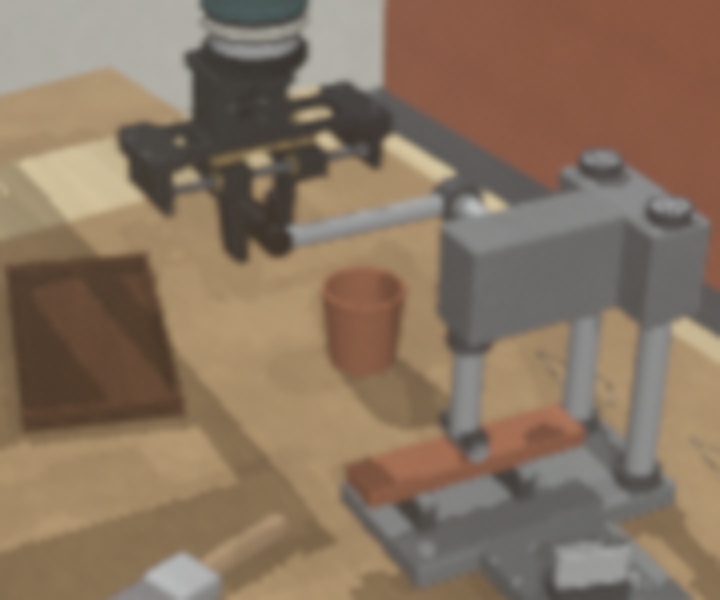

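Run:
```python
from h import *
c=cam('side'); p=[.6045,.0162,-.1008]; h=np.radians(50.1)
for t in(.6,.7,.8,.85,.9): print(t,((proj(c,tf(p,[[.06-.15*np.cos(h-t),.1145,.195+.15*np.sin(h-t)],[.06-.15*np.cos(h-t),.157,.195+.15*np.sin(h-t)],[.06,.1145,.195]]))-[200,110]+.4)*4).round(0).tolist())
```

```text
0.6 [[290.0, 193.0], [264.0, 169.0], [464.0, 203.0]]
0.7 [[286.0, 213.0], [260.0, 188.0], [464.0, 203.0]]
0.8 [[284.0, 232.0], [258.0, 207.0], [464.0, 203.0]]
0.85 [[283.0, 241.0], [258.0, 217.0], [464.0, 203.0]]
0.9 [[283.0, 251.0], [258.0, 226.0], [464.0, 203.0]]
```

Call:
send_rows(
  rotation=[
    [0, 0, 0],
    [0, 0, 0],
    [0, 0, 0],
    [0, 0, 0],
    [0, 0, 0],
    [0, 0, 0],
    [0, 0, 0],
    [0, 0, 0],
    [0, 0, 0],
    [0, 0, 0],
  ],
  travel=[
    [0, 0, -0.002],
    [0, 0, -0.002],
    [0, 0, -0.002],
    [0, 0, -0.002],
    [0, 0, -0.002],
    [0, 0, 0],
    [0, 0, 0],
    [0, 0, 0],
    [0, 0, 0],
    [0, 0, 0],
  ],
  gripper=[-1, -1, -1, -1, -1, -1, -1, -1, -1, -1],
)

```text
time_s: 24.0
tool_pos: [0.5288, 0.1791, 0.1629]
eef_rot: [0.999, -0.047, -0.001, -0.0]
contact_force: [-14.3, -2.8, 20.9]
width: 0.231
```

```bash
python3 look.py .066 | head -1
python3 - <<'E'
import cv2,numpy as np
g=cv2.imread('last_side.png')
np.save('down.npy',g)
H,S,V=cv2.split(cv2.cvtColor(g,cv2.COLOR_BGR2HSV).astype(int))
# rod: grey bright pixels between x 272..312 ; centreline rows
for x in(275,280,290,300,305):
    r=V[155:180,x]; s=S[155:180,x]; m=np.where(s<45)[0]; print(x,m.min()+155 if len(m) else None,m.max()+155 if len(m) else None)
E
```

```text
tcp [0.5288 0.1791 0.1629] press xy -0.0917 0.1545 yaw -5.38 tilt [-2.7e-03  6.0e-04 -1.0e+00] F [-14.3  -2.8  20.9] w 0.231
275 168 172
280 167 171
290 164 168
300 161 166
305 160 164
```

At the stop: the force rose from 12 to 21 N, and the rod now points to the 0.9 position. Easing it back up.

Call:
send_rows(
  rotation=[
    [0, 0, 0],
    [0, 0, 0],
    [0, 0, 0],
    [0, 0, 0],
    [0, 0, 0],
    [0, 0, 0],
    [0, 0, 0],
    [0, 0, 0],
    [0, 0, 0],
    [0, 0, 0],
  ],
  travel=[
    [0, 0, 0.006],
    [0, 0, 0.009],
    [0.0019, -0.0002, 0.0149],
    [0.0033, -0.0003, 0.0146],
    [0.0048, -0.0005, 0.0142],
    [0.0062, -0.0006, 0.0137],
    [0.0075, -0.0008, 0.013],
    [0.0087, -0.0009, 0.0122],
    [0.0099, -0.001, 0.0112],
    [0.011, -0.0011, 0.0102],
  ],
  gripper=[-1, -1, -1, -1, -1, -1, -1, -1, -1, -1],
)

```text
time_s: 25.35
tool_pos: [0.5814, 0.1731, 0.2803]
eef_rot: [0.999, -0.047, -0.003, 0.0]
contact_force: [-9.6, -1.4, 8.6]
width: 0.235
```

```bash
python3 look.py .066 | head -1
python3 - <<'E'
import cv2,numpy as np
a=cv2.imread('last_side.png').astype(int);b=cv2.imread('x.png').astype(int)
np.set_printoptions(linewidth=200)
d=np.abs(a-b).sum(2)
# rod region compare with lever-home picture: rod px approx
g0=cv2.imread('raw_side.png'); 
for n,g in(('home',g0),('now',a.astype(np.uint8))):
    H,S,V=cv2.split(cv2.cvtColor(g,cv2.COLOR_BGR2HSV).astype(int))
    print(n,[ (y,(lambda m:(m.min()+285,m.max()+285) if len(m) else None)(np.where(S[y,285:320]<45)[0])) for y in(137,142,147,152)])
E
```

```text
tcp [0.5814 0.1731 0.2803] press xy -0.0388 0.1538 yaw -5.38 tilt [-5.1e-03 -5.0e-04 -1.0e+00] F [-9.6 -1.4  8.6] w 0.235
home [(137, (np.int64(290), np.int64(302))), (142, (np.int64(295), np.int64(311))), (147, (np.int64(299), np.int64(319))), (152, (np.int64(304), np.int64(319)))]
now [(137, (np.int64(290), np.int64(302))), (142, (np.int64(295), np.int64(311))), (147, (np.int64(299), np.int64(319))), (152, (np.int64(304), np.int64(319)))]
```

Call:
send_rows(
  rotation=[
    [0, 0, 0],
    [0, 0, 0],
    [0, 0, 0],
    [0, 0, 0],
    [0, 0, 0],
    [0, 0, 0],
    [0, 0, 0],
    [0, 0, 0],
    [0, 0, 0],
    [0, 0, 0],
  ],
  travel=[
    [0, 0, 0.002],
    [0, 0, 0.002],
    [0, 0, 0.001],
    [0, 0, 0],
    [0, 0, 0],
    [0, 0, 0],
    [0, 0, 0],
    [0, 0, 0.02],
    [0, 0, 0.04],
    [0, 0, 0.04],
  ],
  gripper=[-1, -1, -1, -1, -0.4, -0.1, 0.3, 0.3, 0.3, 0.3],
)

```text
time_s: 26.7
tool_pos: [0.584, 0.1733, 0.3861]
eef_rot: [0.999, -0.047, 0.001, -0.0]
contact_force: [0.5, -0.9, -0.1]
width: 0.648
```

```bash
python3 look.py .066
python3 - <<'E'
import cv2,numpy as np
g0=cv2.imread('raw_side.png'); a=cv2.imread('last_side.png')
for n,g in(('home',g0),('now',a)):
    H,S,V=cv2.split(cv2.cvtColor(g,cv2.COLOR_BGR2HSV).astype(int))
    print(n,[ (y,(lambda m:(m.min()+285,m.max()+285) if len(m) else None)(np.where(S[y,285:320]<45)[0])) for y in(137,142,147,152)])
print(np.abs(g0[150:185,270:300].astype(int)-a[150:185,270:300]).mean(), np.abs(g0[180:205,280:300].astype(int)-a[180:205,280:300]).mean())
E
```

```text
tcp [0.584  0.1733 0.3861] press xy -0.0362 0.1543 yaw -5.39 tilt [ 1.9e-03  4.0e-04 -1.0e+00] F [ 0.5 -0.9 -0.1] w 0.648
top [381 162  55  30 689] [array([ 632.6, -426.4]), array([ 43.2, 178.3]), np.float64(21.2)]
top [263 183  15  28 314] [array([561.1,  20. ]), array([39.2, 87.5]), np.float64(83.3)]
top [341 202  34  23 402] [array([ 509.9, -261.5]), array([ 39.4, 107.5]), np.float64(24.0)]
home [(137, (np.int64(290), np.int64(302))), (142, (np.int64(295), np.int64(311))), (147, (np.int64(299), np.int64(319))), (152, (np.int64(304), np.int64(319)))]
now [(137, (np.int64(290), np.int64(302))), (142, (np.int64(295), np.int64(311))), (147, (np.int64(299), np.int64(319))), (152, (np.int64(304), np.int64(319)))]
1.1853968253968254 1.2773333333333334
```

Call:
send_rows(
  rotation=[
    [0, 0, 5],
    [0, 0, 9],
    [0, 0, 9],
    [0, 0, 9.5],
    [0, 0, 9.5],
    [0, 0, 9.5],
    [0, 0, 9.5],
    [0, 0, 9.5],
    [0, 0, 9.5],
    [0, 0, 9.6],
  ],
  travel=[
    [-0.015, -0.01, 0.01],
    [-0.025, -0.02, 0],
    [-0.035, -0.025, 0],
    [-0.035, -0.025, 0],
    [-0.035, -0.025, 0],
    [-0.025, -0.02, -0.02],
    [-0.011, -0.012, -0.05],
    [0, 0, -0.055],
    [0, 0, -0.055],
    [0, 0, -0.055],
  ],
  gripper=[0.4, 0.4, 0.4, 0.4, 0.4, 0.4, 0.4, 0.4, 0.4, 0.4],
)

```text
time_s: 28.05
tool_pos: [0.4031, 0.0362, 0.1575]
eef_rot: [0.74, 0.672, 0.001, 0.001]
contact_force: [0.2, -0.1, -0.5]
width: 0.702
```

Call:
send_rows(
  rotation=[
    [0, 0, 0],
    [0, 0, 0],
    [0, 0, 0],
    [0, 0, 0],
    [0, 0, 0],
    [0, 0, 0],
    [0, 0, 0],
    [0, 0, 0],
    [0, 0, 0],
    [0, 0, 0],
  ],
  travel=[
    [0, 0, -0.05],
    [0, 0, -0.035],
    [0, 0, -0.015],
    [0, 0, 0],
    [0, 0, 0],
    [0, 0, 0],
    [0, 0, 0],
    [0, 0, 0],
    [0, 0, 0],
    [0, 0, 0],
  ],
  gripper=[0.4, 0.4, 0.4, 0.4, 0.4, 0.4, 0.4, 0.4, 0.4, 0.4],
)

```text
time_s: 29.3
tool_pos: [0.4027, 0.0363, 0.0582]
eef_rot: [0.742, 0.67, -0.0, -0.0]
contact_force: [0.4, 0.3, -0.3]
width: 0.7
```

```bash
python3 look.py .066
```

```text
tcp [0.4027 0.0363 0.0582] press xy -0.2028 -0.0003 yaw 84.21 tilt [-1.e-04  0.e+00 -1.e+00] F [ 0.4  0.3 -0.3] w 0.7
top [193 152  22  17  64] [array([682.2, 240.3]), array([70.6, 50.9]), np.float64(84.0)]
top [381 162  54  30 702] [array([ 632.5, -426.2]), array([ 43.2, 179.5]), np.float64(21.2)]
top [263 183  15  28 313] [array([561. ,  20.5]), array([39.2, 87.3]), np.float64(84.1)]
top [341 202  34  23 402] [array([ 510. , -261.5]), array([ 39.3, 107.5]), np.float64(23.9)]
```

Forward over the bar's front end, then close on it.

Call:
send_rows(
  rotation=[
    [0, 0, 0],
    [0, 0, 0],
    [0, 0, 0],
    [0, 0, 0],
    [0, 0, 0],
    [0, 0, 0],
    [0, 0, 0],
    [0, 0, 0],
    [0, 0, 0],
    [0, 0, 0],
  ],
  travel=[
    [0.015, -0.0015, 0],
    [0.03, -0.003, 0],
    [0.035, -0.0035, 0],
    [0.03, -0.003, -0.002],
    [0.015, -0.0015, -0.0015],
    [0.004, -0.0004, 0],
    [0, 0, 0],
    [0, 0, 0],
    [0, 0, 0],
    [0, 0, 0],
  ],
  gripper=[0.4, 0.4, 0.4, 0.4, 0.4, 0.4, 0.4, -1, -1, -1],
  squeeze=50,
)

```text
time_s: 30.65
tool_pos: [0.5312, 0.0235, 0.0548]
eef_rot: [0.742, 0.671, -0.0, -0.0]
contact_force: [-0.7, -0.9, 1.3]
width: 0.443
```

Call:
send_rows(
  rotation=[
    [0, 0, 0],
    [0, 0, 0],
    [0, 0, 0],
    [0, 0, 0],
    [0, 0, 0],
    [0, 0, 0],
    [0, 0, 0],
    [0, 0, 0],
    [0, 0, 0],
    [0, 0, 0],
  ],
  travel=[
    [0, 0, 0],
    [0, 0, 0],
    [0, 0, 0],
    [0, 0, 0.005],
    [0, 0, 0.01],
    [-0.01, 0.001, 0],
    [-0.02, 0.002, 0],
    [-0.03, 0.003, 0],
    [-0.03, 0.003, 0],
    [-0.03, 0.003, 0],
  ],
  gripper=[-1, -1, -1, -1, -1, -1, -1, -1, -1, -1],
)

```text
time_s: 31.9
tool_pos: [0.4099, 0.0355, 0.0694]
eef_rot: [0.742, 0.67, -0.0, -0.0]
contact_force: [0.8, 1.0, -1.3]
width: 0.445
```

```bash
python3 look.py .081
python3 - <<'E'
from h import *
# tray refine from both views: side quad using raw_side (dark brown)
g=cv2.imread('last_side.png'); c=cam('side')
for z,P in((.018,1),): print((proj(c,tf([.4856,.3829,np.radians(68.3-90)],np.array([[a*125,b*65,18] for a,b in((1,1),(1,-1),(-1,-1),(-1,1))])/1e3))*1.4).round(0).tolist())
E
```

```text
tcp [0.4099 0.0355 0.0694] press xy -0.1955 -0.0004 yaw 84.2 tilt [-6.e-04  0.e+00 -1.e+00] F [ 0.8  1.  -1.3] w 0.445
top [381 162  54  30 700] [array([ 629.4, -421.3]), array([ 42.6, 177.3]), np.float64(21.1)]
top [262 192  15  29 337] [array([527.5,  22.7]), array([40.3, 91.5]), np.float64(83.6)]
top [341 202  34  23 405] [array([ 507.8, -258.5]), array([ 39.2, 106.7]), np.float64(24.4)]
[[358.0, 250.0], [367.0, 276.0], [260.0, 287.0], [259.0, 259.0]]
```

Call:
send_rows(
  rotation=[
    [0, 0, 3],
    [0, 0, 6],
    [0, 0, 8],
    [0, 0, 9],
    [0, 0, 9],
    [0, 0, 9],
    [0, 0, 9],
    [0, 0, 9],
    [0, 0, 7.1],
    [0, 0, 5],
  ],
  travel=[
    [0.002, 0.012, 0.015],
    [0.004, 0.024, 0.015],
    [0.005, 0.03, 0],
    [0.006, 0.034, 0],
    [0.006, 0.034, 0],
    [0.006, 0.034, 0],
    [0.006, 0.034, 0],
    [0.006, 0.034, 0],
    [0.005, 0.028, 0],
    [0.003, 0.016, 0],
  ],
  gripper=[-1, -1, -1, -1, -1, -1, -1, -1, -1, -1],
)

```text
time_s: 33.3
tool_pos: [0.4624, 0.3187, 0.1012]
eef_rot: [0.185, 0.983, 0.001, 0.001]
contact_force: [0.5, -1.3, -2.7]
width: 0.447
```

Call:
send_rows(
  rotation=[
    [0, 0, 0],
    [0, 0, 0],
    [0, 0, 0],
    [0, 0, 0],
    [0, 0, 0],
    [0, 0, 0],
    [0, 0, 0],
    [0, 0, 0],
    [0, 0, 0],
    [0, 0, 0],
  ],
  travel=[
    [0, 0, 0],
    [0, 0, 0],
    [0, 0, -0.025],
    [0, 0, -0.025],
    [0, 0, -0.01],
    [0, 0, 0],
    [0, 0, 0],
    [0, 0, 0],
    [0, 0, 0],
    [0, 0, 0],
  ],
  gripper=[-1, -1, -1, -1, -1, -1, -1, -1, -1, -1],
)

```text
time_s: 34.55
tool_pos: [0.4609, 0.3156, 0.0401]
eef_rot: [0.188, 0.982, 0.0, 0.0]
contact_force: [0.4, 0.8, -3.0]
width: 0.446
```

```bash
python3 look.py .05
```

```text
tcp [0.4609 0.3156 0.0401] press xy -0.173 0.2834 yaw 158.31 tilt [ 5.e-04  3.e-04 -1.e+00] F [ 0.4  0.8 -3. ] w 0.446
top [193 152  22  17  64] [array([686.3, 243.7]), array([71.5, 51.6]), np.float64(84.0)]
top [381 162  54  30 709] [array([ 635.8, -431.3]), array([ 43.8, 181.4]), np.float64(21.2)]
top [341 202  34  23 403] [array([ 511.3, -264.6]), array([ 39.9, 109.3]), np.float64(23.2)]
```

Call:
send_rows(
  rotation=[
    [0, 0, 0],
    [0, 0, 0],
    [0, 0, 0],
    [0, 0, 0],
    [0, 0, 0],
    [0, 0, 0],
    [0, 0, 0],
    [0, 0, 0],
    [0, 0, 0],
    [0, 0, 0],
  ],
  travel=[
    [-0.001, 0, -0.012],
    [0, 0, -0.01],
    [0, 0, -0.005],
    [0, 0, -0.001],
    [0, 0, -0.001],
    [0, 0, 0],
    [0, 0, 0],
    [0, 0, 0],
    [0, 0, 0],
    [0, 0, 0],
  ],
  gripper=[-1, -1, -1, -1, -1, -1, -1, -0.05, 0.05, 0.15],
)

```text
time_s: 35.9
tool_pos: [0.46, 0.3156, 0.011]
eef_rot: [0.188, 0.982, 0.0, 0.0]
contact_force: [0.4, -0.9, -0.8]
width: 0.576
```

Call:
send_rows(
  rotation=[
    [0, 0, 0],
    [0, 0, 0],
    [0, 0, 0],
    [0, 0, 0],
    [0, 0, 0],
    [0, 0, 0],
    [0, 0, 0],
    [0, 0, 0],
    [0, 0, 0],
    [0, 0, 0],
  ],
  travel=[
    [0, 0, 0],
    [0, 0, 0],
    [0, 0, 0.01],
    [0, 0, 0.03],
    [0, 0, 0.05],
    [0, 0, 0.05],
    [-0.01, -0.03, 0.04],
    [-0.02, -0.05, 0],
    [-0.02, -0.05, 0],
    [-0.01, -0.03, 0],
  ],
  gripper=[0.2, 0.25, 0.25, 0.25, 0.25, 0.25, 0.25, 0.25, 0.25, 0.25],
)

```text
time_s: 37.15
tool_pos: [0.3986, 0.1537, 0.1914]
eef_rot: [0.188, 0.982, 0.0, 0.0]
contact_force: [-0.2, -0.4, 0.9]
width: 0.625
```

```bash
python3 look.py .022
python3 - <<'E'
import cv2,numpy as np
t=cv2.imread('last_top.png'); s=cv2.imread('last_side.png')
A=cv2.resize(t[110:270,110:380],None,fx=2.9,fy=2.9,interpolation=cv2.INTER_CUBIC)
B=cv2.resize(s[90:290,190:520][:, :],None,fx=.98,fy=.98)
A=A[:,:783]; B=cv2.resize(B,(330,200)); pad=np.zeros((140,A.shape[1],3),np.uint8)
cv2.imwrite('pics/final.png',A)
E
```

```text
tcp [0.3986 0.1537 0.1914] press xy -0.2187 0.1161 yaw 158.28 tilt [ 9.e-04 -1.e-04 -1.e+00] F [-0.2 -0.4  0.9] w 0.625
top [381 162  54  30 700] [array([ 642. , -440.6]), array([ 44.3, 186. ]), np.float64(21.2)]
top [341 202  34  23 404] [array([ 514.4, -270.3]), array([ 41.5, 111.4]), np.float64(24.4)]
top [136 205  48  22 487] [array([494.5, 392.9]), array([160.6,  40.2]), np.float64(67.8)]
```

View pics/final.png

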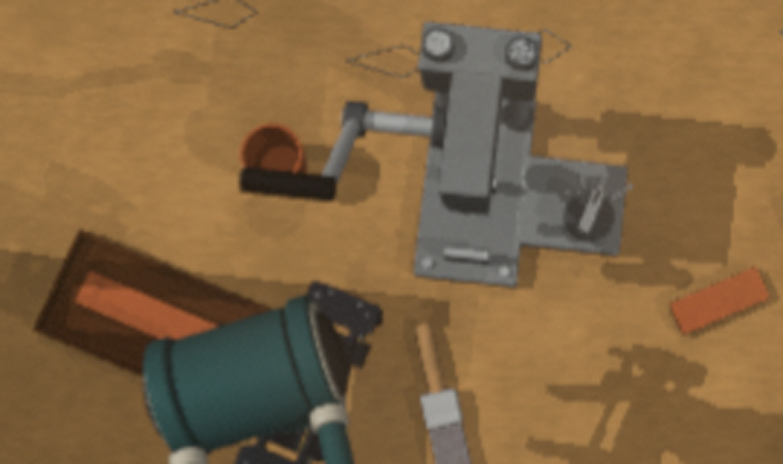

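Call:
send_rows(
  rotation=[
    [0, 0, 0],
    [0, 0, 0],
    [0, 0, 0],
    [0, 0, 0],
    [0, 0, 0],
    [0, 0, 0],
    [0, 0, 0],
    [0, 0, 0],
    [0, 0, 0],
    [0, 0, 0],
  ],
  travel=[
    [-0.002, -0.03, 0.02],
    [0.005, -0.04, 0],
    [0.005, -0.04, 0],
    [0, -0.03, 0],
    [0, -0.02, 0],
    [0, 0, 0],
    [0, 0, 0],
    [0, 0, 0],
    [0, 0, 0],
    [0, 0, 0],
  ],
  gripper=[0.25, 0.25, 0.25, 0.25, 0.25, 0.25, 0.25, 0.25, 0.25, 0.25],
)

```text
time_s: 38.5
tool_pos: [0.4001, 0.049, 0.2083]
eef_rot: [0.219, 0.975, -0.034, 0.014]
contact_force: [-0.6, 0.2, -0.4]
width: 0.624
```

```bash
python3 look.py .022; python3 -c "
from cell import robot; print(robot.job_done())"
```

```text
tcp [0.4001 0.049  0.2083] press xy -0.2067 0.0121 yaw 154.8 tilt [ 0.0117 -0.0719 -0.9973] F [-0.6  0.2 -0.4] w 0.624
top [381 162  54  30 699] [array([ 642.2, -440.5]), array([ 44.6, 186. ]), np.float64(21.4)]
top [341 202  34  23 401] [array([ 514.6, -270.1]), array([ 40.8, 111.4]), np.float64(24.4)]
top [136 206  53  28 584] [array([490.8, 384.3]), array([179.6,  39.9]), np.float64(68.0)]
the job is handed in; nothing more can be done
None
```

I ran the whole test and handed the job in at about 38.5 s of the 72 s allowed; hand-in reports no verdict.

- **Dial:** I turned it from 2 to 3. The pointer lay on the predicted value-3 mark right after the turn, and the dial still looked the same in the last picture.
- **Seating:** the long bar went onto the supports within about 1 mm of the press axis sideways. Its end was about 2 mm from where a centred bar would put it, and it was within about 1° of square.
- **Lever:** I pushed it to its stop, held it there for about half a second, then eased it back up in the grip. The handle slipped about 10 mm in the fingers on the way down, so I had to push a little further. The force then rose from 12 to 21 N, and the rod lined up with the stop position. Once up, it looked the same as at the start, and the bar was still seated.
- **Tray:** the last measurement puts the bar's whole outline (180 × 40 mm) inside the tray. It is about 5 mm from the tray's middle and in line with it.
- **Bystanders:** the short bar measures within 2 mm of where it started. I checked the pot and brush only by eye in the last picture, and they look undisturbed.

Two checks were less than clean. The side camera placed the press 2–4 mm away from the top camera's estimate, well inside the tolerances. In the final parking move the arm reached its range limit and tilted about 4°, clear of everything.

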